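# Slide the test card out over the step edge

### The job

Two flat test cards lie on the raised blue step. With the fingertips, slide the one with the green tab towards the metal-trimmed edge, on the side away from the robot, until just its green tab hangs over: the border between green and white lies along the edge and the card is square to it, so that the analyst can take it by the tab. Do not pick the card up or let it tip, and leave the orange card and everything else where they are.

Things in the scene. Friction and masses are not known exactly. Their poses are not given: they have to be found in the camera images.
- green_card: rigid flat test card, 120 mm long (x), 85 mm wide (y), 6 mm thick, about 70 g, lying loose and flat on the step. Origin at the centre of its underside, x points to the green tab, z up. The GREEN tab is the front 40 mm of it (x from +20 to +60 mm, full width); the rest is white with small colour patches. Rear edge at x = -60 mm
- green_border (a point): middle of the straight border between the green tab and the white part, on top of the green card (card x = +20 mm)
- step: fixed blue step standing on the table, 280 mm deep (x), 460 mm wide (y), 40 mm high with a flat smooth top; may be turned a little. Origin at the centre of its underside; x points away from the robot to the edge with the bright 10 mm metal trim (flush with the top), z up
- step_edge (a point): middle of the top of the metal-trimmed edge (step x = +140 mm, 40 mm above the table); same axes as the step, the edge runs along y
- orange_card: the second test card, same size as the green one but with an ORANGE tab; origin at the centre of its underside. Leave it alone
- amber_vial: small amber glass vial with white cap, 26 mm across, 52 mm tall, standing on the step near one front corner; origin at the centre of its underside. Leave it alone
- clear_vial: small green glass vial with red cap, 26 mm across, 52 mm tall, standing on the step near the other front corner; origin at the centre of its underside. Leave it alone
- white_bottle: white bottle with blue cap, 64 mm across, 150 mm tall, on the table left of the step; origin at the centre of its underside. Leave it alone
- steel_beaker: open steel beaker, 100 mm across, 110 mm tall, on the table right of the step; origin at the centre of its underside. Leave it alone
- pipette: hand pipette lying on the table beyond the step, about 260 mm long, 22 mm thick; x along it, origin underneath its middle. Leave it alone
- sample_dish: flat glass dish, 90 mm across, 16 mm high, on the table beyond the step; origin at the centre of its underside. Leave it alone
Things that resemble listed ones, but are neither listed nor needed, are in the scene too. What is shaped like the green_card but pink or yellow is not meant.

How it is judged:
By the outcome, as a careful person would: the job done as asked, in the order asked, and still so for the second after the job is handed in, with the robot touching nothing.
It also fails if it takes over 42 s, if anything falls off the work surface, if the arm or the gripper's body presses on something with over 40 N, if the wrist force passes 120 N, or if a joint passes its speed limit or range.

### The arm

A 7-joint arm with a two-finger parallel gripper is mounted at the origin on the work surface. World frame = base frame: x ahead of the robot, y to its left, z up, the work surface at z = 0. Lengths are in mm, angles in rad, forces in N, time in s.
With the tool pointing down it reaches from about 400 to 850 mm from the base axis. Payload 4.5 kg.
Tool frame: the origin (TCP) lies at the very end of the fingers, on their centre line; the grasp point (between the pads) lies robot.grasp_offset behind it (robot.grasp_offset is the distance from the TCP to the grasp point, in mm); z points along the fingers, y is the line along which they close (so a half turn about z gives the same grasp; the last joint's range is limited). The gripper opens to 88 mm and grips with 3 to 60 N. Pads are 18 mm wide; open, the fingers measure 123 mm over their backs; the gripper's body (75 mm by 187 mm) begins 45 mm behind the grasp point.
Start: joints at [1.277, 0.689, -0.195, 1.565, 0.157, 0.902, -0.215], TCP at [201.255, -591.735, 238.743] pointing down, gripper open.
Joint ranges: [-3.01, 3.01], [-0.46, 2.08], [-1.47, 1.51], [0.13, 2.56], [-1, 4.14], [0.04, 2.09], [-2.66, 2.66]. Speed limits (rad/s): [2.57, 2.57, 3.14, 3.14, 3.14, 3.14, 3.14].

### API

Orientations are given as a unit quaternion [x, y, z, w].
In Python, from bench import robot, capture, camera_params gives the robot as it stands.
- The arm moves only by the tool apply_moves, never from a script. Its argument "moves" is a list of rows, each an object with "travel": the shift along the tool's x, y, z in m, a list of three; "turn": the turn about the tool's z in degrees. In form: [{"travel": [tx, ty, tz], "turn": turn}, ...]. A call has 1 to 10 rows; each row is the pose to reach, as a shift and turn from the pose commanded when the call began, along the tool's axes at that moment; what a row does not reach only later rows make up. A row lasts 1/12 s, in which the tool goes at most 41.7 mm and 7.16 degrees, less where a joint would pass 70% of its speed; a pose out of reach is approached as far as the arm can. A call with a gripper value outside its range is refused whole. "fingers" is the gripper command: -1 is fully open, 1 is shut, values between are in proportion, set as the call begins (left out, the last holds). The fingers move at their own pace and stop on an object; "force" is the grip in N (left out, the last holds). Time passes only in rows, so rows that repeat a pose let the fingers close. It gives the time, the measured TCP pose, the force, the opening and the grip force at its end, in the units of the state.
- robot.read_state(): the state, without advancing time (a new reading comes with each control period).
- capture(name): name is "scene" or "top" or "wrist"; returns the picture (400x640x3 uint8, red, green, blue); there is no depth.
- camera_params(name): a dict with "mtx" (3x3 intrinsics, pixels), "pose" (4x4, takes a point from camera to world coordinates). Camera axes: x right, y up, looking along -z (the intrinsics and any distortion apply to the point x, -y, -z); pixel columns grow to the right and rows downward; lengths in mm; the calibration is good to about 2 mm. A picture is of the moment at which its call begins: read the wrist's pose just before it. camera_params takes no time and is no camera call; for the wrist camera it gives the pose at the moment of the call.
- robot.job_done(): hands the job in; it is judged then, once.
The state is a dict: "t": time; "q": joint angles; "dq": joint speeds; "tau": joint torques, N m; "tcp_pos": TCP position; "orientation": TCP orientation; "ft_force": force on the tool from outside, world axes, zero at the start; "ft_torque": the same for the moment, N m; "gripper_width": finger opening in mm; "grip_force": force on a finger pad.
Only numpy, scipy, OpenCV 4.12 (cv2) and the standard library are available. Lean on these libraries where they do the work, as an engineer would, in place of code of your own. Each camera call takes 0.05 s, during which the arm holds its last target. There are 200 camera calls.

## Working session

There is one attempt and no reset: what is moved stays moved. The work goes in short steps, Python scripts to look and compute and a tool call to move; the robot and the scene stay as the last step left them, time stands still between calls to the robot, and variables do not carry over. Pictures are saved under pics/ and viewed, at most 10 in all, crops included, and the job is handed in when it is done.

Besides the shell and the picture viewer there is one more tool, called as name([rows], argument=value, ...), one row to a line, values as JSON. apply_moves: Moves the arm, as the interface text tells. Its arguments: {"type":"object","properties":{"moves":{"type":"array"},"fingers":{"type":"number"},"force":{"type":"number"}},"required":["moves"]}

```bash
mkdir -p pics
python3 - <<'E'
from bench import robot,capture,camera_params
import cv2,numpy as np
s=robot.read_state();print(s['t'],s['tcp_pos'],s['orientation'],robot.grasp_offset)
for n in("top","scene"):
    im=capture(n);cv2.imwrite(f"pics/{n}0.png",im[:,:,::-1]);p=camera_params(n);print(n,{k:np.round(v,3).tolist() if not isinstance(v,str) else v for k,v in p.items()})
E
```

```text
0.0 [ 200.94379337 -591.1492293   237.91892504] [ 9.86595751e-01  1.63180825e-01 -2.16269917e-04 -8.91670265e-04] 18.700000000000003
top {'mtx': [[460.142, 0.0, 323.506], [0.0, 460.142, 196.284], [0.0, 0.0, 1.0]], 'pose': [[-0.019, 0.999, -0.047, 415.105], [-1.0, -0.02, -0.016, -21.97], [-0.017, 0.047, 0.999, 1477.862], [0.0, 0.0, 0.0, 1.0]]}
scene {'mtx': [[374.58, 0.0, 315.254], [0.0, 374.58, 202.463], [0.0, 0.0, 1.0]], 'pose': [[0.812, -0.388, 0.436, 984.997], [0.583, 0.536, -0.61, -637.61], [0.003, 0.75, 0.662, 758.756], [0.0, 0.0, 0.0, 1.0]]}
```

View pics/top0.png

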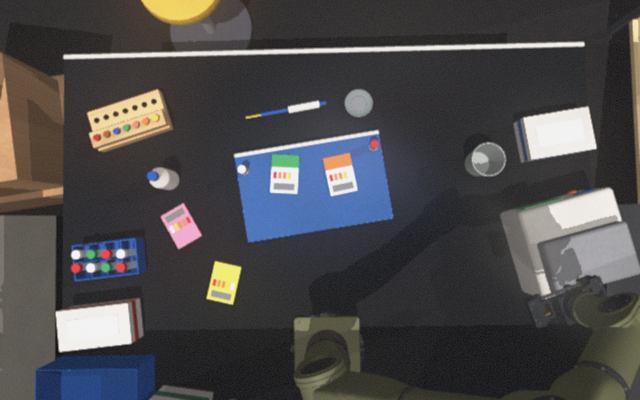

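View pics/scene0.png

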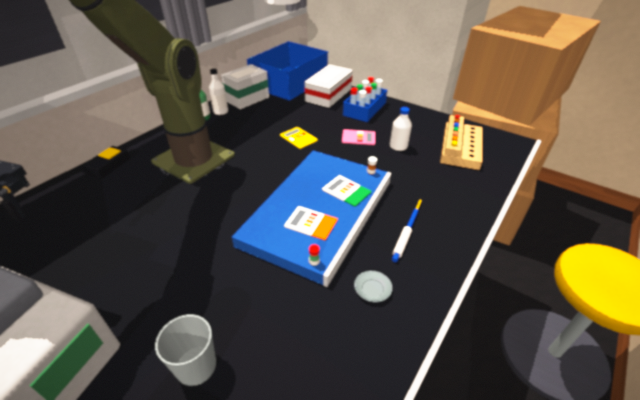

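The top view shows these candidates:
- the green-tab card at (285,174), which is the one I want
- the orange card at (340,174)
- a pink card at (181,226)
- a yellow card at (224,283)

The trimmed edge runs from (236,155) to (380,132), with the vials at (243,169) and (374,145). I'll measure next and check the choice in a close crop.

```bash
cat > h.py <<'E'
import cv2,numpy as np
from bench import robot,capture,camera_params
def ray(p,uv,z):
    M,T=np.array(p["mtx"]),np.array(p["pose"])
    uv=np.atleast_2d(uv).astype(float)
    d=np.c_[(uv[:,0]-M[0,2])/M[0,0],-(uv[:,1]-M[1,2])/M[1,1],-np.ones(len(uv))]@T[:3,:3].T
    o=T[:3,3]; return o+d*((z-o[2])/d[:,2])[:,None]
def big(m,roi=None):
    if roi is not None:
        k=np.zeros_like(m);x0,y0,x1,y1=roi;k[y0:y1,x0:x1]=1;m=m*k
    c=cv2.findContours(m,cv2.RETR_EXTERNAL,cv2.CHAIN_APPROX_NONE)[0]
    return max(c,key=cv2.contourArea)
def boxw(p,c,z):
    "min-area rectangle of contour cast on plane z: centre, sides, corners"
    w=ray(p,c[:,0,:],z)[:,:2].astype(np.float32)
    r=cv2.minAreaRect(w); return r,cv2.boxPoints(r)
E
python3 - <<'E'
from h import *
im=cv2.imread("pics/top0.png");p=camera_params("top")
hsv=cv2.cvtColor(im,cv2.COLOR_BGR2HSV)
cv2.imwrite("pics/crop.png",cv2.resize(im[125:250,225:400],None,fx=4.5,fy=4.5,interpolation=cv2.INTER_CUBIC))
roi=(230,125,400,250)
g=big(cv2.inRange(hsv,(45,90,60),(80,255,255)),(260,140,310,200));print("green",boxw(p,g,46))
w=big(cv2.inRange(hsv,(0,0,110),(180,90,255)),(262,160,306,200));print("white",boxw(p,w,46))
b=big(cv2.morphologyEx(cv2.inRange(hsv,(100,110,60),(125,255,255)),cv2.MORPH_OPEN,np.ones((3,3))),roi);print("step",boxw(p,b,40))
for n,uv,z in(("amber",(243,169),92),("clear",(374,145),92)):print(n,ray(p,uv,z))
E
```

```text
green (((598.2412719726562, 119.10283660888672), (83.32176971435547, 36.66279602050781), 86.0155258178711), array([[577.0593 ,  78.81643],
       [613.63354,  76.26887],
       [619.4232 , 159.38925],
       [582.849  , 161.9368 ]], dtype=float32))
white (((537.109375, 123.5418930053711), (90.31260681152344, 85.60322570800781), 85.97230529785156), array([[491.24176,  81.50344],
       [576.6336 ,  75.49079],
       [582.977  , 165.58035],
       [497.58514, 171.59299]], dtype=float32))
step (((509.2274169921875, 32.151123046875), (269.2955627441406, 464.02410888671875), 8.254105567932129), array([[ 342.66595,  242.42929],
       [ 409.2829 , -216.78806],
       [ 675.7889 , -178.12704],
       [ 609.17194,  281.0903 ]], dtype=float32))
amber [[568.61923258 242.52420074  92.        ]]
clear [[ 633.07263    -155.82259643   92.        ]]
```

View pics/crop.png

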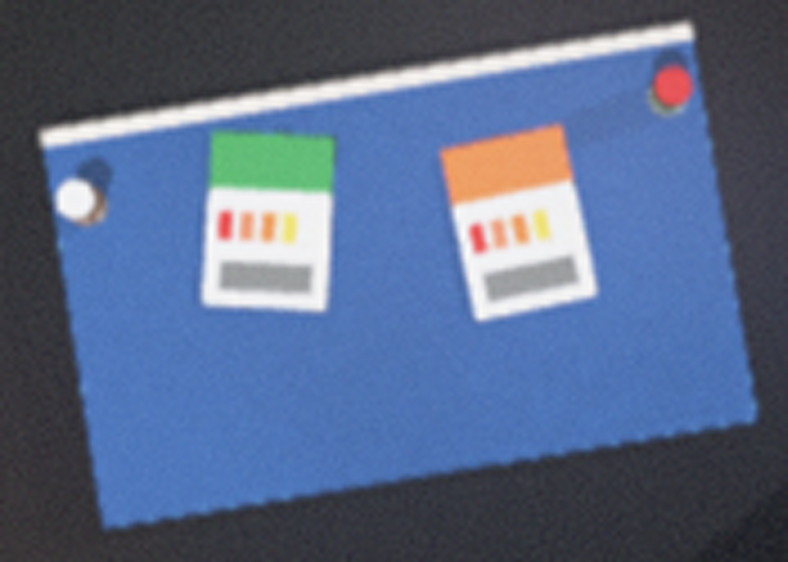

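The crop confirms the green-tab card at crop (268,220). Its border is at crop row ~190, it's turned about 12° from square, and the orange card is well clear. I'll push its rear edge with both fingertips, in line with the step.

```bash
cat >> h.py <<'E'
from scipy.spatial.transform import Rotation as R
def togo(x,y,z,yaw,tcp=None):
    "travel (m, tool axes) and turn (deg) from the present pose to world x,y,z and tool-x yaw"
    s=robot.read_state();Q=R.from_quat(s["orientation"]).as_matrix()
    now=np.degrees(np.arctan2(Q[1,0],Q[0,0]))
    return np.round(Q.T@(np.array([x,y,z])-s["tcp_pos"])/1000,4),round(now-yaw,2)
N=np.array([np.cos(np.radians(8.25)),np.sin(np.radians(8.25))]);L=np.array([-N[1],N[0]])
def st(s,t):return s*N+t*L
E
python3 - <<'E'
from h import *
print(togo(480,-300,239,8.25)); print(togo(*st(472,43),239,8.25))
E
```

```text
(array([ 0.3579, -0.1859, -0.0008]), np.float64(10.53))
(array([ 4.720e-01, -5.804e-01, -1.000e-04]), np.float64(10.53))
```

apply_moves([
  {"travel": [0.03, -0.016, 0], "turn": 2},
  {"travel": [0.065, -0.034, 0], "turn": 5},
  {"travel": [0.1, -0.052, 0], "turn": 8},
  {"travel": [0.135, -0.07, 0], "turn": 10.5},
  {"travel": [0.17, -0.09, 0], "turn": 10.5},
  {"travel": [0.205, -0.11, 0], "turn": 10.5},
  {"travel": [0.24, -0.13, 0], "turn": 10.5},
  {"travel": [0.275, -0.15, 0], "turn": 10.5},
  {"travel": [0.31, -0.168, 0], "turn": 10.5},
  {"travel": [0.345, -0.186, 0], "turn": 10.5},
], fingers=0.1, force=20)

```text
t: 0.93
tcp_pos: [468.8, -302.7, 238.5]
orientation: [0.997, 0.072, -0.0, -0.0]
ft_force: [0.6, -0.9, -0.1]
gripper_width: 39.7
grip_force: 0.0
```

```bash
python3 -c "
from h import *
s=robot.read_state();print(s['q'],s['tcp_pos'],togo(*st(472,43),239,8.25))"
```

```text
[ 0.55228409  0.5979269  -0.1013536   1.77330907  0.08152751  0.77525161
 -1.01599331] [ 468.75503579 -302.69753745  238.48898161] (array([ 5.180e-02, -4.098e-01, -4.000e-04]), np.float64(0.04))
```

apply_moves([
  {"travel": [0.005, -0.04, 0], "turn": 0},
  {"travel": [0.01, -0.081, 0], "turn": 0},
  {"travel": [0.015, -0.122, 0], "turn": 0},
  {"travel": [0.02, -0.163, 0], "turn": 0},
  {"travel": [0.025, -0.204, 0], "turn": 0},
  {"travel": [0.03, -0.245, 0], "turn": 0},
  {"travel": [0.035, -0.286, 0], "turn": 0},
  {"travel": [0.04, -0.327, 0], "turn": 0},
  {"travel": [0.045, -0.368, 0], "turn": 0},
  {"travel": [0.05, -0.408, 0], "turn": 0},
])

```text
t: 1.77
tcp_pos: [458.0, 108.5, 238.6]
orientation: [0.997, 0.072, -0.0, 0.0]
ft_force: [1.0, -0.5, 0.1]
gripper_width: 39.7
grip_force: 0.0
```

Run:
```python
from h import *
s=robot.read_state();print(s['tcp_pos'],togo(*st(472,43),60,8.25))
p=camera_params("wrist");im=capture("wrist")[:,:,::-1];cv2.imwrite("pics/w1.png",im)
print(p)
```

```text
[458.04828268 108.48128796 238.61106413] (array([ 0.0032, -0.0014,  0.1786]), np.float64(0.05))
{'mtx': array([[277.10153439,   0.        , 317.64489035],
       [  0.        , 277.10153439, 202.37400455],
       [  0.        ,   0.        ,   1.        ]]), 'pose': array([[ 1.44599032e-01,  9.54700725e-01,  2.60072384e-01,
         5.24346279e+02],
       [-9.89489777e-01,  1.39793600e-01,  3.69828307e-02,
         1.19268359e+02],
       [-1.04891940e-03, -2.62686647e-01,  9.64880627e-01,
         3.84819440e+02],
       [ 0.00000000e+00,  0.00000000e+00,  0.00000000e+00,
         1.00000000e+00]])}
```

View pics/w1.png

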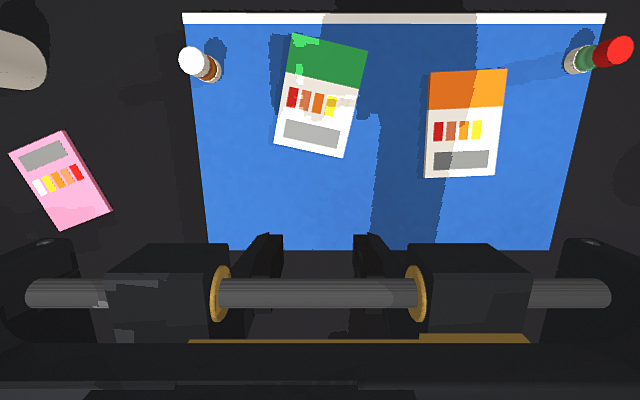

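The wrist view shows the green card's border from (289,76) to (359,89) and its rear edge from (274,143) to (343,158). The trim runs along rows 13–24, and the fingertips are at (265,240) and (370,240). I'll measure from here.

```bash
cat >> h.py <<'E'
def look(p,im,show=True):
    "card rear line, border line and trim line in step coords (s,t)"
    S=np.c_[N,L]
    g=lambda uv,z:ray(p,uv,z)[:,:2]@S
    hsv=cv2.cvtColor(im,cv2.COLOR_BGR2HSV);h,s_,v=[c.astype(int) for c in cv2.split(hsv)]
    green=((h>45)&(h<85)&(s_>100)&(v>60)).astype(np.uint8)
    green=cv2.morphologyEx(green,cv2.MORPH_CLOSE,np.ones((5,5)))
    c=big(green,(220,0,430,200));r=cv2.minAreaRect(g(c[:,0,:],46).astype(np.float32))
    print("green tab rect",r);print(np.round(cv2.boxPoints(r),1).tolist())
    out=[]
    for u in list(range(215,265,5))+list(range(380,560,5)):  # far edge of trim: first bright row
        col=im[:60,u].min(1)>140
        if col.any(): out.append((u,np.argmax(col)))
    q=g(out,40);k=np.polyfit(q[:,1],q[:,0],1);res=q[:,0]-np.polyval(k,q[:,1]);ok=abs(res)<3
    k=np.polyfit(q[ok,1],q[ok,0],1)
    print("edge s at t=43:",np.polyval(k,43),"slope deg",np.degrees(np.arctan(k[0])),ok.sum(),abs(res[ok]).max())
E
python3 - <<'E'
from h import *
p=camera_params("wrist");im=cv2.imread("pics/w1.png");look(p,im)
S=np.c_[N,L]
print("border",ray(p,[(289,76),(359,89)],46)[:,:2]@S,"rear",ray(p,[(274,143),(343,158)],46)[:,:2]@S)
print("trim",ray(p,[(183,12.5),(606,12.5)],40)[:,:2]@S)
E
```

```text
green tab rect ((609.2166137695312, 48.27491760253906), (85.52806091308594, 39.869232177734375), 78.58744812011719)
[[581.2000122070312, 10.300000190734863], [620.2999877929688, 2.4000000953674316], [637.2000122070312, 86.19999694824219], [598.0999755859375, 94.0999984741211]]
edge s at t=43: 657.510685944955 slope deg -0.6779154359039481 46 0.5528220697059396
border [[592.96713569  89.70067908]
 [580.38823422   9.97418175]] rear [[518.54614336 108.58549483]
 [502.01258378  25.1622334 ]]
trim [[ 656.3893629   205.52584575]
 [ 661.9730409  -253.21519829]]
```

apply_moves([
  {"travel": [0.003, 0, 0.03], "turn": 0},
  {"travel": [0.003, 0, 0.065], "turn": 0},
  {"travel": [0.003, 0, 0.1], "turn": 0},
  {"travel": [0.003, 0, 0.13], "turn": 0},
  {"travel": [0.003, 0, 0.155], "turn": 0},
  {"travel": [0.003, 0, 0.17], "turn": 0},
  {"travel": [0.003, 0, 0.18], "turn": 0},
  {"travel": [0.003, 0, 0.186], "turn": 0},
  {"travel": [0.003, 0, 0.19], "turn": 0},
  {"travel": [0.003, 0, 0.19], "turn": 0},
])

```text
t: 2.65
tcp_pos: [461.8, 106.8, 48.6]
orientation: [0.997, 0.072, 0.0, 0.0]
ft_force: [-0.1, 0.2, -0.2]
gripper_width: 39.6
grip_force: 0.0
```

apply_moves([
  {"travel": [0, 0, 0.002], "turn": -0.5},
  {"travel": [0, 0, 0.004], "turn": -0.5},
  {"travel": [0, 0, 0.006], "turn": -0.5},
  {"travel": [0, 0, 0.006], "turn": -0.5},
])

```text
t: 2.98
tcp_pos: [461.8, 106.9, 42.9]
orientation: [0.997, 0.077, 0.0, -0.0]
ft_force: [0.1, -0.4, 0.6]
gripper_width: 39.5
grip_force: 0.0
```

Run:
```python
from h import *
p=camera_params("wrist");im=capture("wrist")[:,:,::-1].copy();cv2.imwrite("pics/w2.png",im)
s=robot.read_state();print(s['tcp_pos'],s['ft_force'],s['tcp_pos'][:2]@np.c_[N,L]);look(p,im)
```

```text
[461.78524445 106.84744137  42.89709062] [ 1.45145676 -0.04496982 -0.23457349] [472.3382271   39.47894301]
green tab rect ((586.2093505859375, 30.717845916748047), (16.385501861572266, 76.38807678222656), 0.519352376461029)
[[577.7000122070312, 68.80000305175781], [578.4000244140625, -7.5], [594.7000122070312, -7.400000095367432], [594.0999755859375, 69.0]]
edge s at t=43: 590.2198444039066 slope deg 12.521874742207546 8 1.2637895248852828
```

View pics/w2.png

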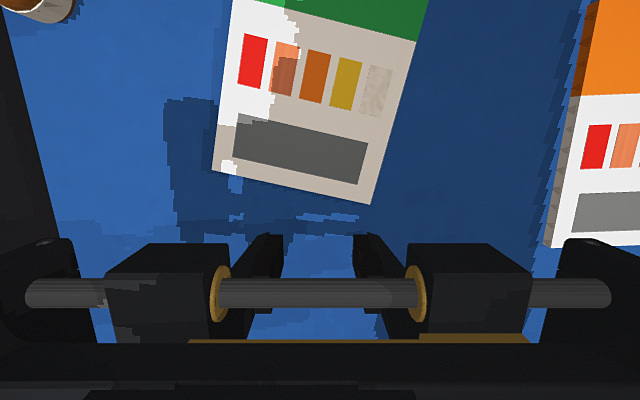

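The picture shows the rear corners at (212,170) and (372,205), with the fingertips centred on column 318. The right finger would catch the card right at its corner, so I'll narrow the fingers a bit before pushing.

apply_moves([
  {"travel": [0.001, -0.002, 0], "turn": 0},
  {"travel": [0.003, -0.003, 0], "turn": 0},
  {"travel": [0.006, -0.003, 0], "turn": 0},
  {"travel": [0.009, -0.003, 0], "turn": 0},
  {"travel": [0.012, -0.003, 0], "turn": 0},
  {"travel": [0.015, -0.003, 0], "turn": 0},
  {"travel": [0.018, -0.003, 0], "turn": 0},
  {"travel": [0.021, -0.003, 0], "turn": 0},
  {"travel": [0.024, -0.003, 0], "turn": 0},
  {"travel": [0.027, -0.003, 0], "turn": 0},
], fingers=0.4)

```text
t: 3.87
tcp_pos: [488.0, 113.8, 42.7]
orientation: [0.997, 0.077, -0.0, 0.0]
ft_force: [-0.7, -1.2, -0.4]
gripper_width: 26.3
grip_force: 0.2
```

apply_moves([
  {"travel": [0.003, 0, 0], "turn": 0},
  {"travel": [0.006, 0, 0], "turn": 0},
  {"travel": [0.009, 0, 0], "turn": 0},
  {"travel": [0.012, 0, 0], "turn": 0},
  {"travel": [0.015, 0, 0], "turn": 0},
  {"travel": [0.018, 0, 0], "turn": 0},
  {"travel": [0.021, 0, 0], "turn": 0},
  {"travel": [0.024, 0, 0], "turn": 0},
  {"travel": [0.027, 0, 0], "turn": 0},
  {"travel": [0.029, 0, 0], "turn": 0},
])

```text
t: 4.7
tcp_pos: [517.1, 118.4, 42.7]
orientation: [0.997, 0.077, 0.0, -0.0]
ft_force: [-0.5, -0.1, -0.9]
gripper_width: 26.6
grip_force: 0.1
```

Run:
```python
from h import *
p=camera_params("wrist");im=capture("wrist")[:,:,::-1].copy();cv2.imwrite("pics/w3.png",im)
s=robot.read_state();print(s['tcp_pos'],s['ft_force'],s['tcp_pos'][:2]@np.c_[N,L])
```

```text
[517.47506424 118.48913041  42.73524642] [-0.60692612 -0.44448462 -0.27147568] [529.12223097  43.00907845]
```

View pics/w3.png

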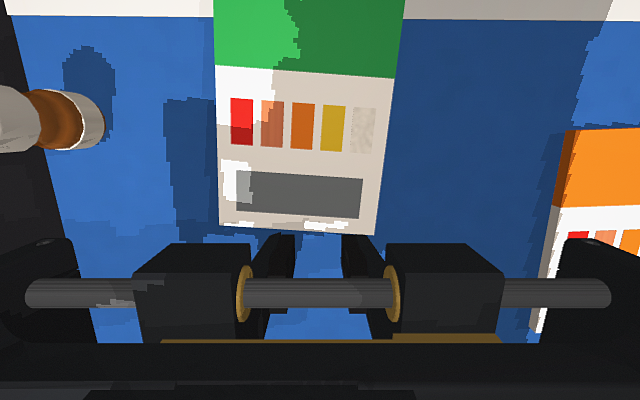

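The card is turning as planned, and is about 3° from square: border (214,65) to (395,78), trim at row ~17. The vial and the orange card are clear of the fingers.

apply_moves([
  {"travel": [0.002, 0, 0], "turn": 0},
  {"travel": [0.005, 0, 0], "turn": 0},
  {"travel": [0.008, 0, 0], "turn": 0},
  {"travel": [0.011, 0, 0], "turn": 0},
  {"travel": [0.014, 0, 0], "turn": 0},
  {"travel": [0.017, 0, 0], "turn": 0},
  {"travel": [0.02, 0, 0], "turn": 0},
  {"travel": [0.022, 0, 0], "turn": 0},
  {"travel": [0.023, 0, 0], "turn": 0},
  {"travel": [0.023, 0, 0], "turn": 0},
])

```text
t: 5.58
tcp_pos: [539.7, 122.0, 42.7]
orientation: [0.997, 0.077, 0.0, -0.0]
ft_force: [0.4, 0.7, -0.8]
gripper_width: 26.5
grip_force: 0.0
```

Run:
```python
from h import *
p=camera_params("wrist");im=capture("wrist")[:,:,::-1].copy();cv2.imwrite("pics/w4.png",im)
np.save("w4.npy",p["pose"])
s=robot.read_state();print(s['tcp_pos'],s['ft_force'],s['tcp_pos'][:2]@np.c_[N,L])
```

```text
[539.51666085 121.95034297  42.71631052] [ 0.25737826 -0.0486805   0.41189359] [551.43238609  43.27166577]
```

View pics/w4.png

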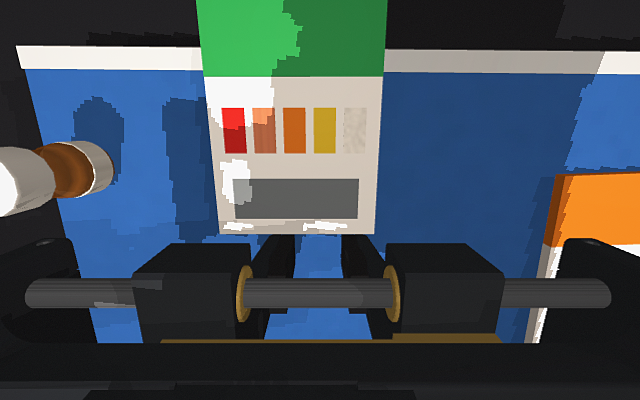

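The card now looks square. Its border is at row ~77, and the trim's outer edge goes from (20,45) on the left to (600,52) on the right. I'll fit both lines for the remaining distance.

```bash
cat > m.py <<'E'
from h import *
def meas(p,im,b=(208,378,15),eL=(30,190),eR=(395,600),rows=(0,110)):
    S=np.c_[N,L];f=im.astype(float);r0,r1=rows
    def first(prof,th):  # subpixel crossing, going down
        i=np.argmax(prof>th); return None if i==0 else r0+i-1+(th-prof[i-1])/(prof[i]-prof[i-1])
    def line(us,img,z,th,rel=False):
        P=[]
        for u in us:
            pr=img[r0:r1,u]; y=first(pr,th if not rel else .5*(pr.min()+pr.max()))
            if y is not None:P.append((u,y))
        P=np.array(P);q=ray(p,P,z)[:,:2]@S
        ok=np.ones(len(q),bool)
        for _ in range(5):
            k=np.polyfit(q[ok,1],q[ok,0],1);e=abs(q[:,0]-np.polyval(k,q[:,1]));ok=e<max(.6,2*np.median(e))
        return k,q[ok],P[ok]
    kb,qb,Pb=line(range(b[0],b[1],4),f[:,:,2],46,None,True)   # red channel: green->white
    ke,qe,Pe=line(list(range(*eL,5))+list(range(*eR,5)),f.min(2),40,90)
    t=qb[:,1].mean()
    print("border row",Pb[0],Pb[-1],len(Pb),"edge",Pe[0],Pe[-1],len(Pe))
    print("t",t,"to go",np.polyval(ke,t)-np.polyval(kb,t),"border deg",np.degrees(kb[0]),"edge deg",np.degrees(ke[0]))
E
python3 - <<'E'
from m import *
p=camera_params("wrist");im=cv2.imread("pics/w4.png");meas(p,im)
E
```

```text
border row [208.   76.3] [376.          76.22619048] 43 edge [30.        45.0060241] [595.          50.51546392] 73
t 57.52796298203315 to go 13.780787298498126 border deg -0.5620190909692943 edge deg 0.008100082949818744
```

apply_moves([
  {"travel": [0.002, 0, 0], "turn": 0.3},
  {"travel": [0.004, 0, 0], "turn": 0.55},
  {"travel": [0.006, 0, 0], "turn": 0.55},
  {"travel": [0.008, 0, 0], "turn": 0.55},
  {"travel": [0.009, 0, 0], "turn": 0.55},
  {"travel": [0.01, 0, 0], "turn": 0.55},
  {"travel": [0.01, 0, 0], "turn": 0.55},
])

```text
t: 6.22
tcp_pos: [549.5, 123.4, 42.7]
orientation: [0.997, 0.072, 0.0, -0.0]
ft_force: [-0.2, -0.8, 0.3]
gripper_width: 26.4
grip_force: 0.0
```

Run:
```python
from m import *
p=camera_params("wrist");im=capture("wrist")[:,:,::-1].copy();cv2.imwrite("pics/w5.png",im)
s=robot.read_state();print(s['tcp_pos'],s['ft_force'],s['tcp_pos'][:2]@np.c_[N,L])
meas(p,im)
```

```text
[549.39584776 123.40180752  42.73969971] [-0.12978358 -0.00230088  0.96684946] [561.41761157  43.29051924]
border row [208.          76.29194631] [376.         76.3474026] 43 edge [30.         70.39130435] [595.          70.19387755] 73
t 56.705956727366164 to go 3.7491905540578045 border deg 0.04313798588800654 edge deg 0.01854784568748701
```

View pics/w5.png

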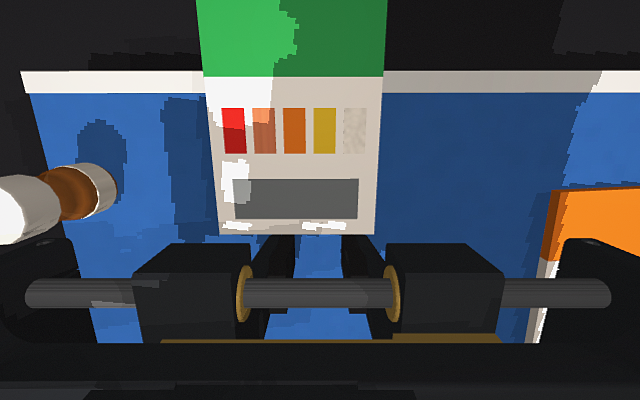

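Now square to within 0.03°, with the border at row 76.3, the edge at row 70.3 and 3.7 mm to go.

apply_moves([
  {"travel": [0.001, 0, 0], "turn": 0},
  {"travel": [0.002, 0, 0], "turn": 0},
  {"travel": [0.003, 0, 0], "turn": 0},
  {"travel": [0.0037, 0, 0], "turn": 0},
  {"travel": [0.0037, 0, 0], "turn": 0},
  {"travel": [0.0037, 0, 0], "turn": 0},
])

```text
t: 6.77
tcp_pos: [553.1, 124.0, 42.7]
orientation: [0.997, 0.072, 0.0, -0.0]
ft_force: [0.3, 0.1, -0.5]
gripper_width: 26.3
grip_force: 0.0
```

Run:
```python
from m import *
p=camera_params("wrist");im=capture("wrist")[:,:,::-1].copy();cv2.imwrite("pics/w6.png",im)
s=robot.read_state();print(s['tcp_pos'],s['tcp_pos'][:2]@np.c_[N,L])
meas(p,im)
```

```text
[553.03192045 123.93460298  42.73284445] [565.09250817  43.2960514 ]
border row [208.          76.44551282] [376.          76.55691057] 43 edge [30.         78.37606838] [595.          78.16161616] 73
t 56.73134327923489 to go 0.17243172709072496 border deg 0.06566473904569414 edge deg 0.010707915338960445
```

apply_moves([
  {"travel": [-0.003, 0, 0], "turn": 0},
  {"travel": [-0.01, 0, 0], "turn": 0},
  {"travel": [-0.02, 0, 0], "turn": 0},
  {"travel": [-0.03, 0, -0.01], "turn": 0},
  {"travel": [-0.035, 0, -0.03], "turn": 0},
  {"travel": [-0.04, 0, -0.06], "turn": 0},
  {"travel": [-0.04, 0, -0.09], "turn": 0},
  {"travel": [-0.04, 0, -0.11], "turn": 0},
  {"travel": [-0.04, 0, -0.12], "turn": 0},
  {"travel": [-0.04, 0, -0.12], "turn": 0},
])

```text
t: 7.65
tcp_pos: [514.0, 118.4, 164.6]
orientation: [0.997, 0.072, 0.002, -0.0]
ft_force: [-0.5, 0.7, 0.0]
gripper_width: 26.5
grip_force: 0.0
```

Run:
```python
from m import *
p=camera_params("wrist");im=capture("wrist")[:,:,::-1].copy();cv2.imwrite("pics/w7.png",im)
S=np.c_[N,L];c=p["pose"][:3,3];print("cam s",c[:2]@S)
```

```text
cam s [592.24792049  44.39917337]
```

View pics/w7.png

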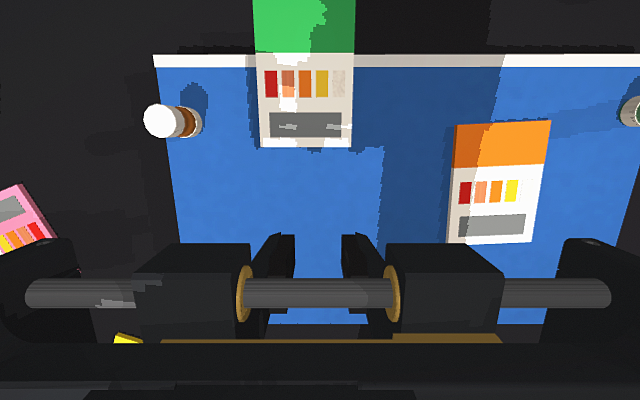

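The arm is clear and the card lies square, with its border at row ~52.5 and the trim's outer edge at row ~54. The border's extra height accounts for that gap. The vials and the orange card are where they were. One last measurement before I hand in.

Run:
```python
from m import *
p=camera_params("wrist");im=cv2.imread("pics/w7.png")
meas(p,im,b=(260,350,4),eL=(165,245),eR=(365,600),rows=(30,75))
robot_ok=robot.read_state();print(robot_ok["t"],robot_ok["dq"].__abs__().max() if hasattr(robot_ok["dq"],"__abs__") else 0)
```

```text
border row [260.          52.33636364] [348.         52.3445122] 23 edge [165.          53.84337349] [595.          53.13173653] 63
t 56.42862642907491 to go 0.2757955104705161 border deg 0.04239325554595686 edge deg -0.04558855490486684
7.7 0.040193613941960686
```

```bash
python3 -c "
from bench import robot
print(robot.job_done())"
```

```text
the job is handed in; nothing more can be done
None
```

I slid the green card until its green/white border lay along the trimmed edge, measured about 0.3 mm short and square within about 0.1°. I then backed the arm clear and handed the job in at about 7.7 s, with the orange card and the vials showing no sign of having moved.

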